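Fish a dropped strap clamp from under the toolholder stand with the hook plate

ROBOT

A 7-joint arm with a two-finger parallel gripper is mounted at the origin on the work surface. World frame = base frame: x ahead of the robot, y to its left, z up, the work surface at z = 0. Lengths are in mm, angles in rad, forces in N, time in s.
With the tool pointing down it reaches from about 425 to 950 mm from the base axis. Payload 4.7 kg.
Tool frame: the origin (TCP) lies on the centre line of the jaws, within the pads' length; the fingertips stand ahead of it and the grasp point (between the pads) lies 8 mm behind it (manip.tip_extent is the z of the fingertips in the tool frame, in mm); z points along the fingers, y is the direction in which the jaws open and shut (so a half turn about z gives the same grasp; the last joint's range is limited). The gripper opens to 85 mm and grips with 20 to 120 N. Pads are 22 mm wide; open, the fingers measure 114 mm over their backs; the gripper's body (76 mm by 85 mm) begins 54 mm behind the grasp point. The pads swing forward as they close: fully open they stand 13 mm farther back than shut.
Start: joints at [-0.029, 0.469, -0.049, 1.532, 0.024, 1.141, -0.082], TCP at [675.016, 0.045, 242.335] pointing down, gripper open.
Joint ranges: [-2.59, 2.59], [-0.33, 1.99], [-1.39, 1.29], [0.1, 2.45], [-1.04, 4.18], [0.21, 1.99], [-2.66, 2.66]. Speed limits (rad/s): [2.57, 2.57, 3.14, 3.14, 3.14, 3.14, 3.14].

INTERFACE

Orientations are given as a rotation vector (axis times angle).
In Python, from rig import get_state, snapshot, manip, models gives the robot as it stands.
- The arm moves only by the shell command python3 -m inch 'ROWS'. ROWS is JSON, a list that holds one entry, the list of rows, each a list of 7 numbers: the shift along the tool's x, y, z in m, then the turn, a rotation vector about the tool's x, y, z in units of 8 degrees (1.0 is 8 degrees), then the closure, from 0 (fully open) to 1 (shut). In form: [[[dx, dy, dz, rx, ry, rz, gripper], ...]]. A call has 1 to 8 rows; each row is the pose to reach, as a shift and turn from the pose commanded when the call began, along the tool's axes at that moment; what a row does not reach only later rows make up. A row lasts 1/10 s, in which the tool goes at most 50 mm and 8.59 degrees, less where a joint would pass 70% of its speed; a pose out of reach is approached as far as the arm can. A call with a gripper value outside its range is refused whole. The fingers move at their own pace and stop on an object; the grip force is fixed at half the most. Time passes only in rows, so rows that repeat a pose let the fingers close. It gives the time, the measured TCP pose, the force and the opening at its end, in the units of the state.
- get_state(): the state, without advancing time (a new reading comes with each control period).
- snapshot(name): name is "scene" or "side" or "wrist"; returns a dict with "color" (400x640x3 uint8, blue, green, red), "range_z" (400x640 float32, mm along the optical axis (not along the pixel's ray), 0 where there is no reading), "fovy" (degrees; the focal length in pixels is half the picture's height over the tangent of half this angle, whatever the lens; pixels are square), "cx", "cy" (the principal point, pixels), "camera_from_world" (4x4, takes a point from world to camera coordinates). Camera axes: x right, y down, z forward; pixel columns grow to the right and rows downward; lengths in mm; the calibration is good to about 2 mm. The wrist camera is an equidistant fisheye: a pixel r from the principal point sees the ray r / f radians off the axis. A picture is of the moment at which its call begins.
- manip.sign_off(): hands the job in, once; it reports no verdict.
Trained networks look in the newest picture that a camera, given by its name, has taken for a name from the list of things; names that differ only in an ending like _2 or _b are one class to them, and where a whole thing is asked for, a point or a joint stands for the part that bears it (a point fixed in the world has none). Each returns a list of dicts, best first, with "confidence" (0 to 1); they miss things now and then, are a little off and sometimes report something else, mostly with a low value. They report only what shows in the picture. A call takes as long as a camera call. They do not tell look-alikes from the thing itself.
- models.masks_of(name, camera): "pixels" (400x640 bool, what is visible of it) and "xy" ([column, row] in pixels, amid what is visible of it).
- models.tip_of(name, camera): "xy" ([column, row] in pixels: a listed point, or the origin of a listed thing).
The state is a dict: "time_s": time; "q": joint angles; "joint_vel": joint speeds; "joint_torque": joint torques, N m; "position": TCP position; "orientation": TCP orientation; "force": force on the tool from outside, world axes, zero at the start; "wrist_torque": the same for the moment, N m; "opening": finger opening in mm.
Only numpy, scipy, OpenCV 4.12 (cv2) and the standard library are available. Lean on these libraries where they do the work, as an engineer would, in place of code of your own. Each camera call takes 0.05 s, during which the arm holds its last target.

TASK

A steel strap clamp has fallen under the toolholder stand: pinch the yellow hook plate by its tab, slide it straight up out of its slot in the blue rack, reach in under the stand's grating with it and lower its toe into the clamp's slot. Drag the clamp out along the bench until all of it lies inside the yellow outline painted in front of the stand, then slide the hook plate back fully down into its own slot, its toe pointing the same way as before. Never touch the clamp with the gripper or the arm, and leave the other plates, the wrench and the bottle where they are.

Things in the scene. Friction and masses are not known exactly. Their poses are not given: they have to be found in the camera images.
- hook: yellow flat hook plate, 6 mm thick (x), on edge in one of the rack's slots. Shaft 180 long (y), 36 high (z); origin: middle of the shaft's underside. At its +y end a tab (y = 54 to 90 mm) rises to z = 78: grip it there across x. At its -y end a toe (y = -78 to -90) hangs 20 mm below the shaft's underside. About 0.15 kg
- hook_toe (a point): middle of the lower end of the toe of the hook plate, at (0, -84, -20) mm in the plate's frame; same axes as the plate
- hook_tab (a point): where to grip the tab of the hook plate, at (0, 72, 60) mm in the plate's frame, 18 mm below the tab's top
- rack: fixed blue rack 180 (x) x 130 (y) mm; origin under its centre on the bench. Three slots along its y, at x = -55, 0, 55 mm: floor 30 mm above the bench, 8 mm wide up to z = 58, flaring to a 20 mm mouth at z = 68, ends open. Hook plate home: origin on a slot floor at rack y = 0, plate +y along rack +y, so that its toe overhangs the rack's -y end and its tab the +y end
- plate_a: bystander: bare aluminium plate 6 x 150 x 40 mm on edge in another slot; origin at the middle of its underside; its top is 70 mm above the bench
- plate_b: bystander: green plastic plate 6 x 130 x 38 mm on edge in another slot; origin at the middle of its underside; its top is 68 mm above the bench
- stand: fixed toolholder stand 340 (x) x 220 (y) mm on four white 22 mm corner posts; origin under its centre on the bench. Deck underside 100 mm above the bench, top 112. The deck's +y part is a grating of thin bars along x; its open edge, where to reach in, is at y = 110 mm. The -y part is a red plate with four toolholders up to 235 mm above the bench. Open below the deck between the posts
- bay (a point): centre, on the bench, of the painted yellow square outline (190 mm, sides along the stand's x and y), 225 mm from the stand's origin along the stand's +y; only paint, no thickness; same axes as the stand
- clamp: dark steel strap clamp lying flat on the bench under the grating, 50 mm (x) by 110 mm (y) by 14 mm high, with a through slot 24 mm (x) by 64 mm (y) at its middle; origin at the middle of its underside, that is in the middle of the slot. 0.4 kg; mass and friction vary
- clamp_end1 (a point): middle of the clamp's +y end, at (0, 55, 7) mm in its frame
- clamp_end2 (a point): middle of the clamp's -y end, at (0, -55, 7) mm in its frame
- wrench: bystander: steel wrench 170 mm long lying on the bench beyond the rack; origin on its underside
- bottle: bystander: white bottle with a red cap, 64 mm across and 170 mm tall, standing on the bench; origin under its centre
Not all that is in view belongs to the job. There is more than one size of the clamp; the job needs the middle-sized.

How it is judged:
By the outcome, as a careful person would: the job done as asked, in the order asked, and still so for the second after the job is handed in, with the robot touching nothing.
It also fails if it takes over 54 s, if anything falls off the work surface, if the arm or the gripper's body presses on something with over 40 N, if the wrist force passes 120 N, or if a joint passes its speed limit or range.

## Working session

There is one attempt and no reset: what is moved stays moved. The work goes in short steps, Python scripts to look and compute and a shell command to move; the robot and the scene stay as the last step left them, time stands still between calls to the robot, and variables do not carry over. Pictures are saved under pics/ and viewed, and the job is handed in when it is done.

```bash
ls; mkdir -p pics
python3 - <<'E'
from rig import get_state, snapshot, manip, models
import cv2,numpy as np
s=get_state(); print({k:np.round(v,3).tolist() for k,v in s.items()}); print(manip.tip_extent)
for c in ["scene","side","wrist"]:
    d=snapshot(c); cv2.imwrite(f"pics/{c}0.png",d["color"]); print(c,d["fovy"],d["cx"],d["cy"],np.round(d["camera_from_world"],3).tolist())
    np.save(f"pics/{c}0_r.npy",d["range_z"])
E
```

```text
pics
{'time_s': 0.0, 'q': [-0.029, 0.469, -0.049, 1.534, 0.024, 1.141, -0.082], 'joint_vel': [0.001, -0.0, -0.002, 0.001, -0.001, -0.002, -0.001], 'joint_torque': [0.001, -51.032, -0.046, -23.772, 0.011, 0.007, 0.0], 'position': [674.43, 0.063, 241.25], 'orientation': [-2.22, -2.221, 0.002], 'force': [-0.124, 0.413, 0.313], 'wrist_torque': [0.016, -0.036, -0.031], 'opening': 85.468}
11.0
scene 56.093902887283214 322.51423391895094 205.87626402544882 [[0.584, 0.812, -0.003, -284.652], [0.544, -0.394, -0.74, -287.515], [-0.602, 0.431, -0.672, 1654.994], [0.0, 0.0, 0.0, 1.0]]
side 50.835434141153726 319.2745937221144 199.85983301075981 [[-0.987, -0.161, -0.014, 586.135], [-0.067, 0.485, -0.872, 164.684], [0.147, -0.859, -0.49, 1040.315], [0.0, 0.0, 0.0, 1.0]]
wrist 65.70646984690485 317.940505629689 201.05094630282028 [[1.0, -0.001, -0.001, -674.352], [-0.0, -0.946, 0.323, -42.792], [-0.001, -0.323, -0.946, 380.306], [0.0, 0.0, 0.0, 1.0]]
```

View pics/scene0.png

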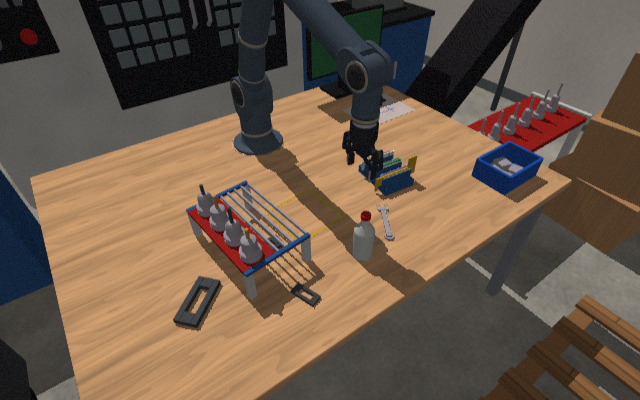

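View pics/side0.png

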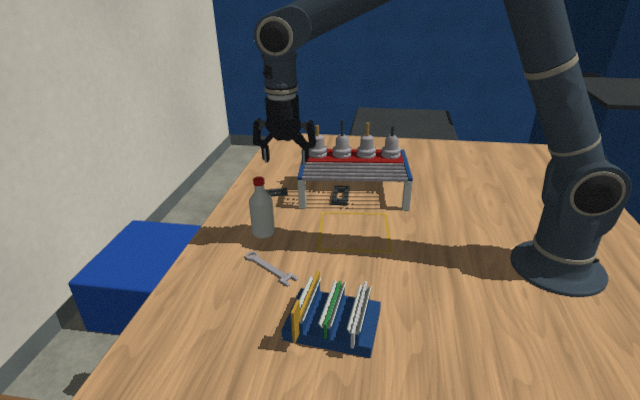

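View pics/wrist0.png

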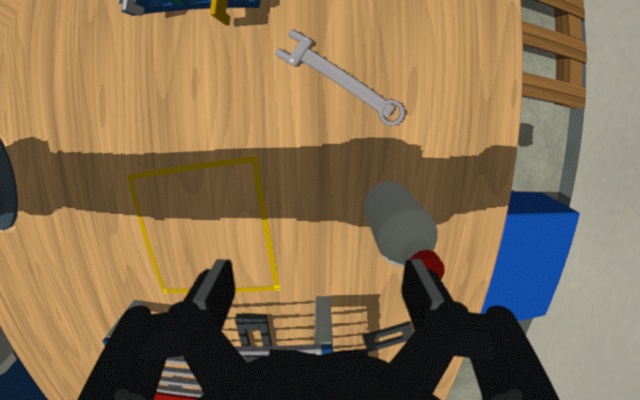

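The scene shows three dark clamps: a large one at scene (198,302), a small one at (305,294), and one under the grating at (272,235). The under-grating clamp also appears at side (340,195) and wrist (253,330). The yellow hook plate is in the rack's outer slot, at side (305,305). The other two slots hold a green and a bare plate. Next I'll locate each of these.

```bash
cat > h.py <<'E'
import cv2,numpy as np
from rig import get_state, snapshot, manip, models
from scipy.spatial.transform import Rotation as R
class Cam:
    def __init__(s,name):
        s.name=name; d=snapshot(name); s.d=d; s.img=d["color"]; s.rz=d["range_z"]; s.T=d["camera_from_world"]; s.cx,s.cy=d["cx"],d["cy"]
        s.f=200/np.tan(np.radians(d["fovy"])/2); s.C=-s.T[:3,:3].T@s.T[:3,3]
    def ray(s,uv):
        x=(uv[0]-s.cx)/s.f; y=(uv[1]-s.cy)/s.f
        if s.name=="wrist":
            r=np.hypot(x,y); k=np.sin(r)/r if r>1e-9 else 1; v=np.array([x*k,y*k,np.cos(r)])
        else: v=np.array([x,y,1.])
        return v/v[2]
    def atz(s,uv,z):
        w=s.T[:3,:3].T@s.ray(uv); return s.C+w*(z-s.C[2])/w[2]
    def atd(s,uv):
        u,v=int(round(uv[0])),int(round(uv[1])); return s.T[:3,:3].T@(s.ray(uv)*s.rz[v,u]-s.T[:3,3])
    def proj(s,P):
        p=s.T[:3,:3]@np.asarray(P,float)+s.T[:3,3]
        if s.name=="wrist":
            r=np.hypot(p[0],p[1]); th=np.arctan2(r,p[2]); return np.array([s.cx+s.f*th*p[0]/r,s.cy+s.f*th*p[1]/r])
        return np.array([s.cx+s.f*p[0]/p[2],s.cy+s.f*p[1]/p[2]])
    def cloud(s,m):
        vs,us=np.nonzero(m&(s.rz>0)); return np.array([s.atd((u,v)) for u,v in zip(us,vs)])
def tri(obs):
    A=np.zeros((3,3));b=np.zeros(3)
    for c,uv in obs:
        w=c.T[:3,:3].T@c.ray(uv); w/=np.linalg.norm(w); P=np.eye(3)-np.outer(w,w); A+=P;b+=P@c.C
    return np.linalg.solve(A,b)
E
python3 - <<'E'
from h import *
Z=dict(hook=30,hook_toe=10,hook_tab=90,rack=0,plate_a=30,plate_b=30,stand=0,bay=0,clamp=0,clamp_end1=7,clamp_end2=7,wrench=0,bottle=0)
for n in ["scene","side","wrist"]:
    c=Cam(n)
    for k,z in Z.items():
        for r in models.tip_of(k,n)[:3]:
            if r["confidence"]>.2: print(n,k,round(r["confidence"],2),np.round(r["xy"],1),np.round(c.atz(r["xy"],z)[:2],0))
for n,b,k in [("scene",(220,200,60,60),8),("side",(270,170,160,90),5),("side",(260,260,150,110),5),("scene",(340,140,90,70),8)]:
    c=Cam(n);x,y,w,h=b; cv2.imwrite(f"pics/crop_{n}_{x}.png",cv2.resize(c.img[y:y+h,x:x+w],None,fx=k,fy=k,interpolation=cv2.INTER_CUBIC))
E
```

```text
scene hook 0.7 [279.3 238.8] [ 586. -238.]
scene hook 0.54 [394.5 182.3] [592. 253.]
scene hook_toe 0.61 [376.9 190.8] [574. 185.]
scene hook_tab 0.54 [412.5 158.1] [576. 349.]
scene rack 0.64 [384.3 180.7] [537. 257.]
scene plate_a 0.54 [377.2 163.2] [464. 282.]
scene plate_a 0.42 [384.1 168.1] [504. 282.]
scene plate_b 0.54 [377.2 163.2] [464. 282.]
scene plate_b 0.42 [384.1 168.1] [504. 282.]
scene stand 0.85 [247.4 244.6] [ 523. -322.]
scene clamp 0.94 [197.2 302.8] [ 635. -535.]
scene clamp 0.65 [264.4 249.8] [ 574. -288.]
scene clamp 0.61 [304.4 293.9] [ 785. -277.]
scene clamp_end1 0.85 [186.2 321. ] [ 677. -580.]
scene clamp_end1 0.81 [294.4 287.6] [ 755. -291.]
scene clamp_end1 0.65 [213.9 278.9] [ 592. -465.]
scene clamp_end2 0.85 [186.2 321. ] [ 677. -580.]
scene clamp_end2 0.81 [294.4 287.6] [ 755. -291.]
scene clamp_end2 0.65 [213.9 278.9] [ 592. -465.]
scene wrench 0.7 [386.1 223.2] [711. 104.]
scene bottle 0.95 [363.9 251.5] [763. -38.]
side hook 0.93 [306.3 314.4] [575. 281.]
side hook_toe 0.78 [316.9 289.7] [570. 181.]
side hook_toe 0.33 [338.2 203.8] [ 570. -217.]
s
[... 770 characters left out ...]
]
wrist hook 0.38 [227.3  17.8] [574. 181.]
wrist hook_toe 0.9 [227.   19.5] [568. 184.]
wrist plate_a 0.44 [229.2  20.8] [577. 177.]
wrist plate_b 0.44 [229.2  20.8] [577. 177.]
wrist stand 0.64 [235.2 347.5] [ 532. -313.]
wrist clamp 0.95 [387.4 335.5] [ 790. -281.]
wrist clamp 0.76 [258.5 338.3] [ 577. -286.]
wrist clamp_end1 0.75 [413.1 327.1] [ 829. -259.]
wrist clamp_end1 0.73 [364.8 341.9] [ 752. -287.]
wrist clamp_end1 0.72 [256.2 359.7] [ 568. -334.]
wrist clamp_end2 0.75 [413.1 327.1] [ 829. -259.]
wrist clamp_end2 0.73 [364.8 341.9] [ 752. -287.]
wrist clamp_end2 0.72 [256.2 359.7] [ 568. -334.]
wrist wrench 0.8 [345.   84.3] [707. 100.]
wrist bottle 0.59 [387.6 201.8] [766. -47.]
```

View pics/crop_side_270.png

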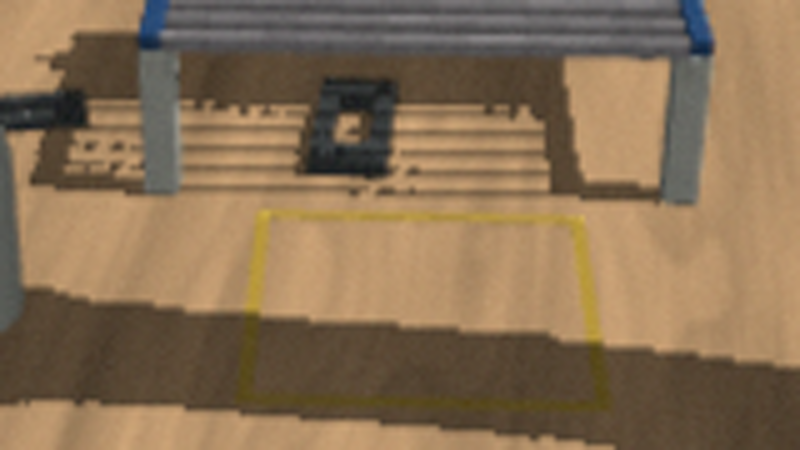

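View pics/crop_side_260.png

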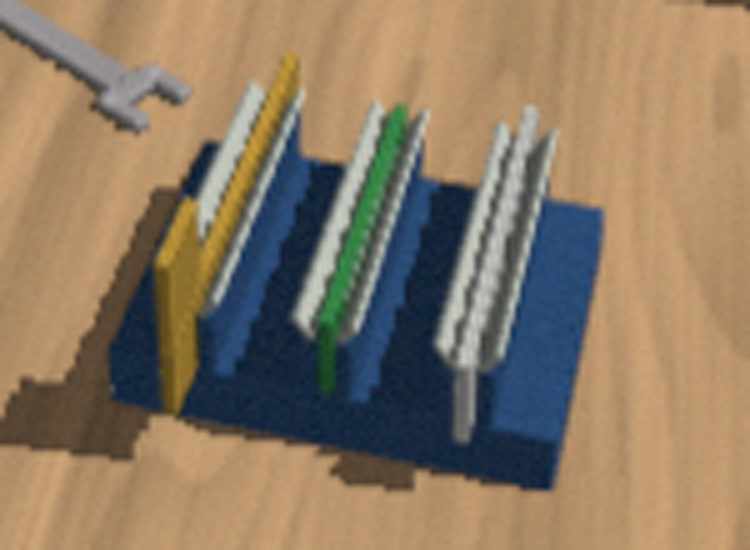

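View pics/crop_scene_340.png

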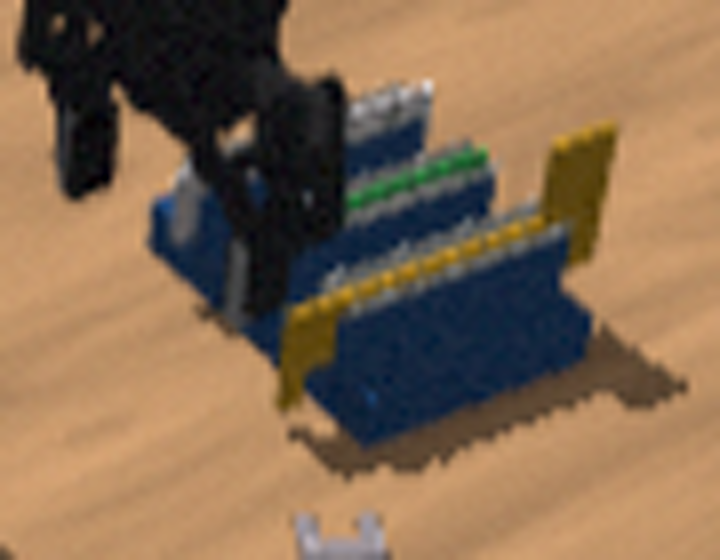

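View pics/crop_scene_220.png

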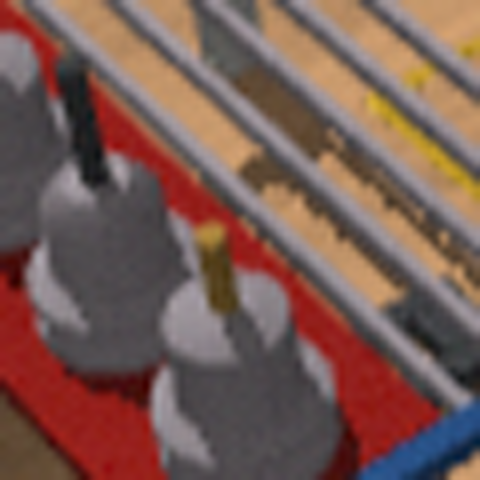

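The side crop shows the chosen clamp under the grating, in crop (302-398, 78-172), which is side px (330-350, 186-204). Its slot is visible and it is mid-sized compared with the large and small ones. The hook tab points toward the side camera at side (295,315), and the toe points toward the stand. I'll get a closer wrist view over the rack.

```bash
python3 - <<'E'
from h import *
s=get_state(); print(R.from_rotvec(s["orientation"]).as_matrix().round(3))
c=Cam("side")
P=lambda x,y,z:print((x,y),c.atz((x/5+270,y/5+170),z).round(0))
print("bay");[P(*p,0) for p in [(264,212),(580,218),(604,406),(245,400)]]
print("posts bottom");[P(*p,0) for p in [(145,193),(178,193),(664,201),(698,203)]]
print("deck top corners");[P(*p,112) for p in [(140,45),(713,50)]]
print("clamp top");[P(*p,14) for p in [(325,78),(398,80),(390,158),(312,155)]]
print("clamp bot near");[P(*p,0) for p in [(302,172),(387,176)]]
print("slot top");[P(*p,14) for p in [(340,108),(370,108),(362,143),(334,143)]]
E
python3 -m inch '[[[0.04,-0.02,-0.012,0,0,0,0],[0.08,-0.04,-0.024,0,0,0,0],[0.12,-0.06,-0.036,0,0,0,0],[0.16,-0.08,-0.048,0,0,0,0],[0.20,-0.10,-0.06,0,0,0,0],[0.20,-0.10,-0.06,0,0,0,0]]]'
python3 - <<'E'
from h import *
c=Cam("wrist"); cv2.imwrite("pics/w1.png",c.img); np.save("pics/w1.npy",c.rz)
for k,z in dict(hook=30,hook_toe=10,hook_tab=90,rack=0,plate_a=30,plate_b=30).items():
    for r in models.tip_of(k,"wrist")[:3]: print(k,round(r["confidence"],2),np.round(r["xy"],1),np.round(c.atz(r["xy"],z)[:2],1))
E
```

```text
[[ 0.  1.  0.]
 [ 1. -0.  0.]
 [ 0.  0. -1.]]
bay
(264, 212) [ 612. -176.    0.]
(580, 218) [ 422. -196.    0.]
(604, 406) [405.  -6.   0.]
(245, 400) [592.  16.   0.]
posts bottom
(145, 193) [ 688. -188.    0.]
(178, 193) [ 668. -191.    0.]
(664, 201) [ 372. -223.    0.]
(698, 203) [ 351. -223.    0.]
deck top corners
(140, 45) [ 683. -169.  112.]
(713, 50) [ 353. -208.  112.]
clamp top
(325, 78) [ 595. -330.   14.]
(398, 80) [ 546. -334.   14.]
(390, 158) [ 541. -228.   14.]
(312, 155) [ 589. -225.   14.]
clamp bot near
(302, 172) [ 596. -228.    0.]
(387, 176) [ 542. -230.    0.]
slot top
(340, 108) [ 579. -289.   14.]
(370, 108) [ 560. -292.   14.]
(362, 143) [ 560. -245.   14.]
(334, 143) [ 577. -243.   14.]
time_s: 3.1
position: [571.9, 208.9, 304.8]
orientation: [-2.205, -2.233, -0.009]
force: [0.4, 0.6, 0.1]
opening: 85.5
hook 0.76 [319.8 123. ] [574.6 261.2]
hook_toe 0.9 [313.  179.6] [566.2 179.3]
hook_tab 0.65 [335.8  58. ] [590.6 339.1]
rack 0.68 [284.6 116. ] [525.5 268.9]
plate_a 0.9 [279.7 109.1] [522.2 279.5]
plate_a 0.79 [236.7 110. ] [464.4 279.8]
plate_b 0.9 [279.7 109.1] [522.2 279.5]
plate_b 0.79 [236.7 110. ] [464.4 279.8]
```

View pics/w1.png

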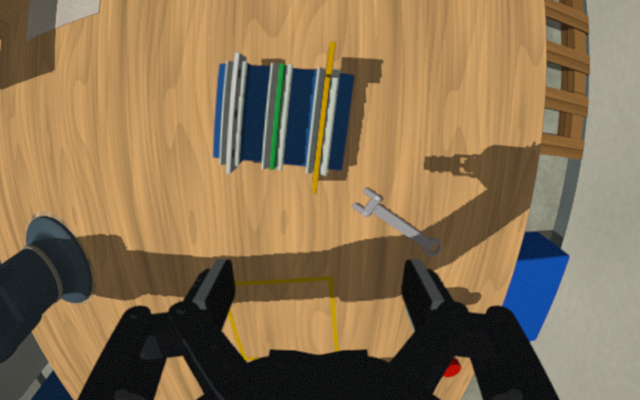

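The wrist view shows the hook as the yellow line from its toe at (315,190) to its tab at (333,45). The green and bare plates are in the other two slots. I'll fit the plate's pose from depth.

Run:
```python
from h import *
cs={n:Cam(n) for n in ["wrist","side","scene"]}
box=dict(wrist=(295,30,345,200),side=(285,265,330,345),scene=(365,145,425,205))
for n,c in cs.items():
    hsv=cv2.cvtColor(c.img,cv2.COLOR_BGR2HSV); m=(hsv[...,0]>18)&(hsv[...,0]<30)&(hsv[...,1]>170)&(hsv[...,2]>50)
    b=box[n]; mm=np.zeros_like(m); mm[b[1]:b[3],b[0]:b[2]]=m[b[1]:b[3],b[0]:b[2]]
    P=c.cloud(mm); P=P[(P[:,2]>8)&(P[:,2]<115)]
    if len(P)<10: print(n,len(P));continue
    k=np.ones(len(P),bool)
    for _ in range(4):
        a,b0=np.polyfit(P[k,1],P[k,0],1); r=P[:,0]-a*P[:,1]-b0; k=abs(r)<max(4,1.5*r[k].std())
    Q=P[k]; print(n,len(P),k.sum(),"slope",round(a,4),"x@180,262,340",np.round([a*y+b0 for y in (180,262,340)],1),"y",np.percentile(Q[:,1],[0,2,98,100]).round(1),"z",np.percentile(Q[:,2],[1,50,99]).round(1), "tab", Q[Q[:,2]>80].mean(0).round(1) if (Q[:,2]>80).any() else "")
    ys,xs=np.nonzero(mm); print(xs.min(),xs.max(),ys.min(),ys.max())
print(tri([(cs["wrist"],(335.8,58)),(cs["side"],(295.2,313.8)),(cs["scene"],(412.5,158.1))]),tri([(cs["wrist"],(313,179.6)),(cs["side"],(316.9,289.7)),(cs["scene"],(376.9,190.8))]))
s=get_state();print(s["position"],s["time_s"])
x,y,w,h=200,30,170,170;cv2.imwrite("pics/w1c.png",cv2.resize(cs["wrist"].img[y:y+h,x:x+w],None,fx=3.5,fy=3.5,interpolation=cv2.INTER_CUBIC))
```

```text
wrist 778 778 slope 0.1024 x@180,262,340 [567.7 576.1 584.1] y [177.7 182.6 351.1 354. ] z [ 30.1  66.5 109.6] tab [583.7 335.8 107.4]
309 329 30 184
side 365 362 slope 0.0993 x@180,262,340 [565.4 573.5 581.2] y [185.9 190.7 358.1 359.2] z [ 37.5  66.5 109.2] tab [581.8 345.5  97.3]
291 318 272 341
scene 193 188 slope 0.1042 x@180,262,340 [569.8 578.3 586.5] y [176.8 177.5 353.5 356.3] z [ 15.1  64.9 108.6] tab [586.  336.6  94.8]
375 416 155 190
[587.94731311 334.27696532  92.80132972] [571.60602701 176.76019151  11.8325969 ]
[575.35706763 199.07707641 301.97406511] 3.6
```

View pics/w1c.png

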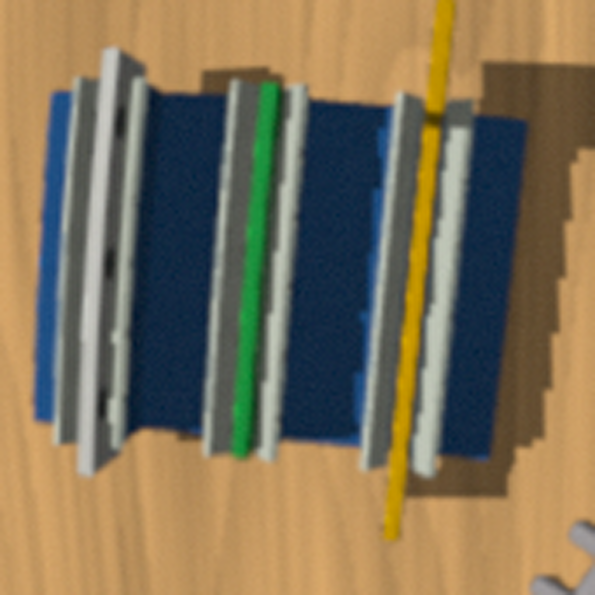

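```bash
python3 -m inch '[[[0.035,0.002,0.035,0,0,0.2,0],[0.07,0.004,0.07,0,0,0.4,0],[0.105,0.007,0.105,0,0,0.6,0],[0.14,0.009,0.14,0,0,0.73,0],[0.14,0.009,0.14,0,0,0.73,0],[0.14,0.009,0.14,0,0,0.73,0],[0.14,0.009,0.14,0,0,0.73,0]]]'
python3 - <<'E'
from h import *
s=get_state();Rm=R.from_rotvec(s["orientation"]).as_matrix();p=s["position"];print(p,Rm.round(3).tolist(),s["time_s"])
c=Cam("wrist"); cv2.imwrite("pics/w2.png",c.img); 
hsv=cv2.cvtColor(c.img,cv2.COLOR_BGR2HSV); m=(hsv[...,0]>18)&(hsv[...,0]<30)&(hsv[...,1]>170)&(hsv[...,2]>50)
P=c.cloud(m);P=P[(P[:,2]>8)&(P[:,2]<118)&(abs(P[:,0]-580)<40)&(P[:,1]>150)]
for _ in range(4):
    a,b0=np.polyfit(P[:,1],P[:,0],1); r=P[:,0]-a*P[:,1]-b0; P=P[abs(r)<6]
print(len(P),a,[a*y+b0 for y in (180,262,340)],P.min(0),P.max(0))
T=P[P[:,2]>85];print("tab",T.mean(0),T.min(0),T.max(0))
E
```

```text
time_s: 4.3
position: [585.4, 338.6, 163.5]
orientation: [2.333, 2.102, 0.002]
force: [-0.0, 0.0, 0.3]
opening: 85.5
[585.42609056 338.64391208 163.45523945] [[0.104, 0.995, 0.002], [0.995, -0.104, -0.0], [0.0, 0.002, -1.0]] 4.3
1259 0.10215206383475507 [np.float64(567.7341579822322), np.float64(576.1106272166821), np.float64(584.078488195793)] [564.94934374 177.06200801  29.26159556] [588.13817141 356.11780313 109.65174973]
tab [584.19611329 341.23893941 106.34749037] [579.34142991 320.74927245  85.22298573] [588.13817141 356.11780313 109.65174973]
```

View pics/w2.png

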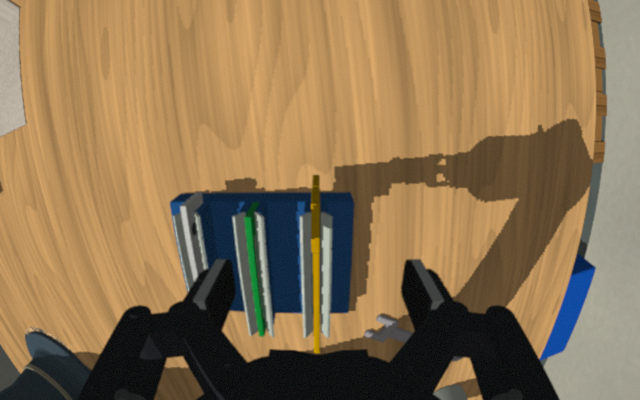

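The wrist view shows the tab centred between the fingers, with the hook line at column 316, rows 178-350, and the yaw matching. I'll lower and grip.

```bash
python3 -m inch '[[[0.001,-0.001,0.04,0,0,0,0],[0.001,-0.001,0.076,0,0,0,0],[0.001,-0.001,0.076,0,0,0,0],[0.001,-0.001,0.076,0,0,0,1],[0.001,-0.001,0.076,0,0,0,1],[0.001,-0.001,0.076,0,0,0,1],[0.001,-0.001,0.076,0,0,0,1],[0.001,-0.001,0.076,0,0,0,1]]]'
python3 -m inch '[[[0,0,0,0,0,0,1],[0,0,0,0,0,0,1],[0,0,0,0,0,0,1]]]'
```

```text
time_s: 5.15
position: [583.5, 341.4, 87.3]
orientation: [2.332, 2.105, 0.002]
force: [-0.3, 0.8, 0.7]
opening: 12.2
time_s: 5.45
position: [583.5, 341.5, 87.1]
orientation: [2.331, 2.105, 0.002]
force: [0.2, -0.1, 5.6]
opening: 5.1
```

```bash
python3 -m inch '[[[0,0,-0.012,0,0,0,1],[0,0,-0.025,0,0,0,1],[0,0,-0.045,0,0,0,1],[0,0,-0.07,0,0,0,1],[0,0,-0.1,0,0,0,1],[0,0,-0.14,0,0,0,1],[0,0,-0.14,0,0,0,1],[0,0,-0.14,0,0,0,1]]]'
python3 - <<'E'
from h import *
s=get_state();print(s["position"],s["orientation"],s["force"],s["wrist_torque"])
c=Cam("side");cv2.imwrite("pics/s3.png",c.img)
c=Cam("wrist");cv2.imwrite("pics/w3.png",c.img)
E
```

```text
time_s: 6.25
position: [583.1, 341.5, 228.1]
orientation: [2.332, 2.105, 0.004]
force: [-0.1, -0.2, -2.4]
opening: 5.2
[583.09313717 341.47902852 228.14866455] [2.33154965 2.10549419 0.00366585] [-0.13161588 -0.16509964 -2.43226189] [ 0.03924255  0.02993815 -0.02841198]
```

View pics/s3.png

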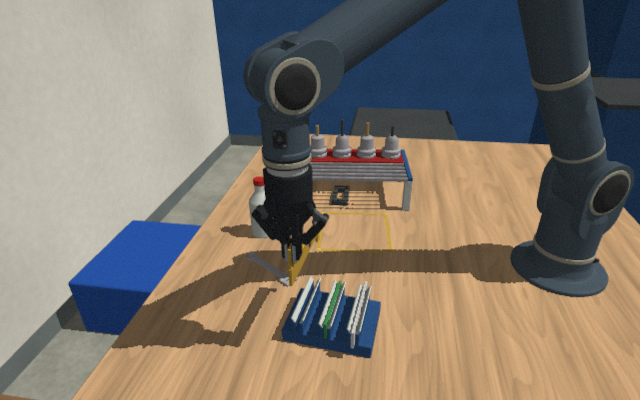

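View pics/w3.png

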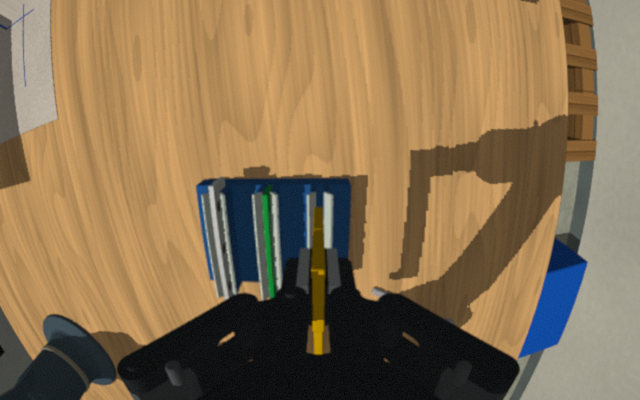

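The hook is gripped and out of its slot. Before moving, I'll overlay my clamp and bay estimates on the saved pictures to refine them.

```bash
cat > ov.py <<'E'
from h import *
import sys
def mk(name,f,T,cx,cy,img):
    c=Cam.__new__(Cam); c.name=name;c.T=np.array(T);c.cx,c.cy=cx,cy;c.f=200/np.tan(np.radians(f)/2);c.C=-c.T[:3,:3].T@c.T[:3,3];c.img=cv2.imread(img);return c
cams=[mk("side",50.835434,[[-0.987,-0.161,-0.014,586.135],[-0.067,0.485,-0.872,164.684],[0.147,-0.859,-0.49,1040.315],[0,0,0,1]],319.27,199.86,"pics/side0.png"),
mk("wrist",65.70647,[[1.0,-0.001,-0.001,-674.352],[0,-0.946,0.323,-42.792],[-0.001,-0.323,-0.946,380.306],[0,0,0,1]],317.94,201.05,"pics/wrist0.png"),
mk("scene",56.0939,[[0.584,0.812,-0.003,-284.652],[0.544,-0.394,-0.74,-287.515],[-0.602,0.431,-0.672,1654.994],[0,0,0,1]],322.51,205.88,"pics/scene0.png")]
x,y,a=map(float,sys.argv[1:4]); sx,sy,sa=map(float,sys.argv[4:7])
def rect(cx,cy,a,w,h,z):
    a=np.radians(a);M=np.array([[np.cos(a),-np.sin(a)],[np.sin(a),np.cos(a)]])
    return [np.append(M@np.array(p)+[cx,cy],z) for p in [(-w,-h),(w,-h),(w,h),(-w,h)]]
boxes=dict(side=(315,170,80,60),wrist=(110,140,200,240),scene=(180,180,140,120)); k=dict(side=8,wrist=3,scene=5)
tiles=[]
aa=np.radians(sa); bx,by=sx-225*np.sin(aa),sy+225*np.cos(aa)
for c in cams:
    X,Y,w,h=boxes[c.name];s=k[c.name];I=cv2.resize(c.img[Y:Y+h,X:X+w],None,fx=s,fy=s,interpolation=cv2.INTER_CUBIC)
    for poly,col in [(rect(x,y,a,25,55,14),(255,0,255)),(rect(x,y,a,12,32,14),(255,255,0)),(rect(x,y,a,25,55,0),(0,0,255)),(rect(bx,by,sa,95,95,0),(0,255,0)),(rect(sx,sy,sa,170,110,112),(255,255,255))]:
        q=np.array([((c.proj(p)-[X,Y]+.5)*s).round() for p in poly],np.int32);cv2.polylines(I,[q],True,col,1)
    cv2.imwrite(f"pics/ov_{c.name}_{sys.argv[7]}.png",I)
E
python3 ov.py 568 -279 3 532 -314 6 a
```

```text
(no output)
```

View pics/ov_side_a.png

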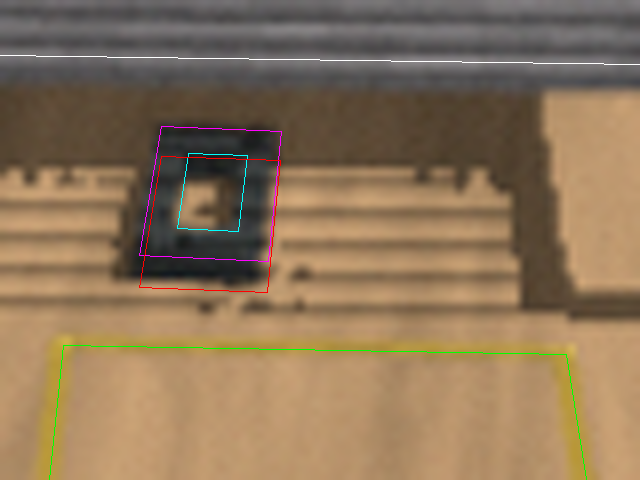

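View pics/ov_wrist_a.png

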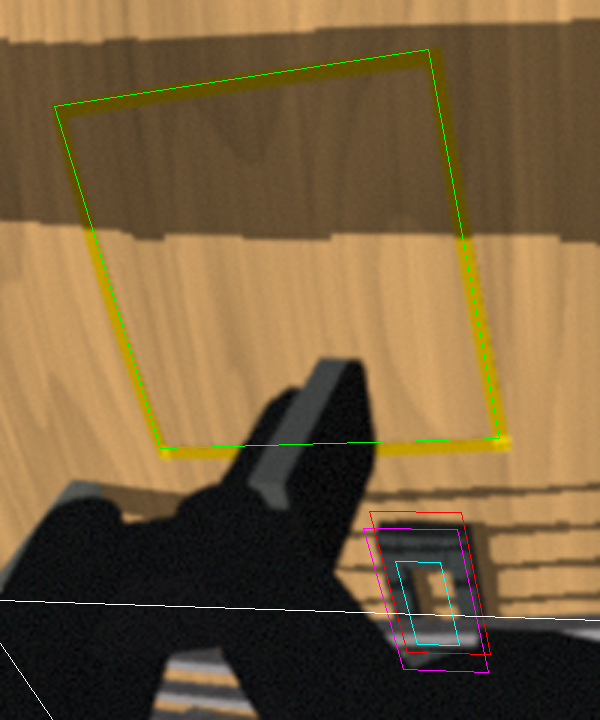

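View pics/ov_scene_a.png

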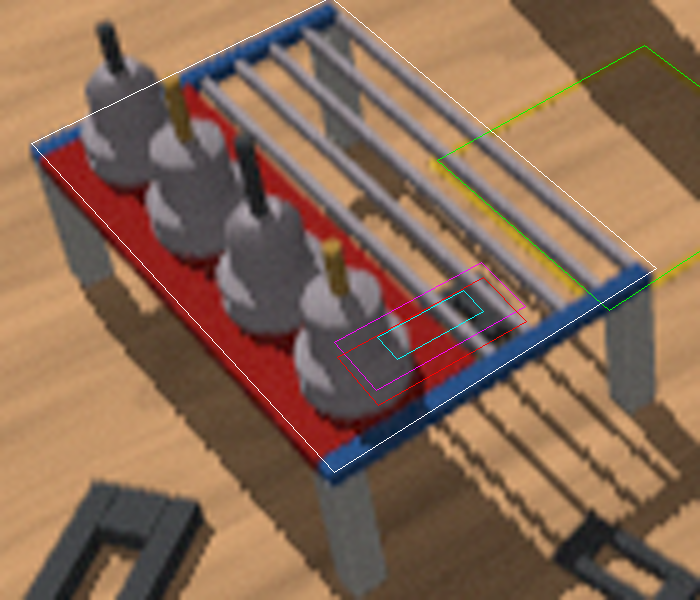

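```bash
python3 ov.py 571 -286 5 531 -316 6 b
```

```text
(no output)
```

View pics/ov_side_b.png

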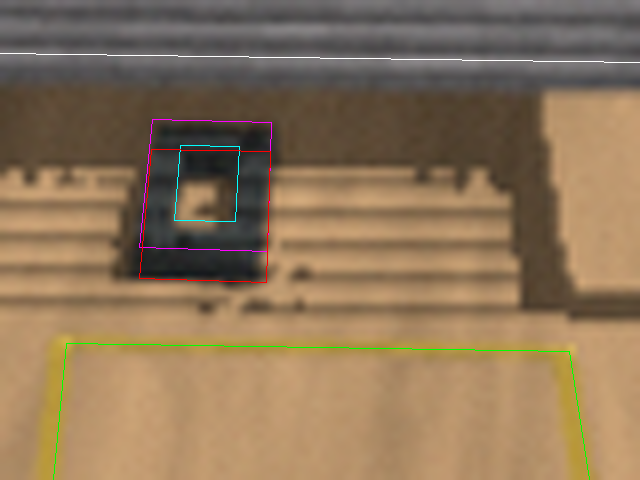

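View pics/ov_wrist_b.png

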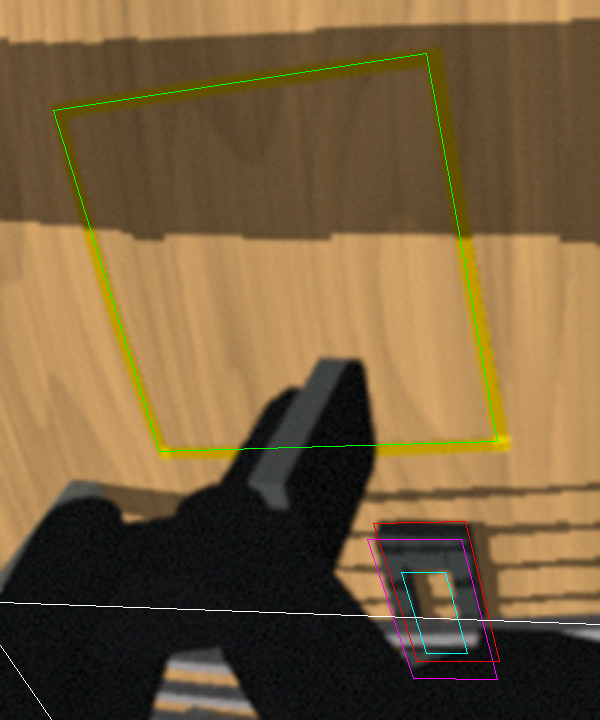

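View pics/ov_scene_b.png

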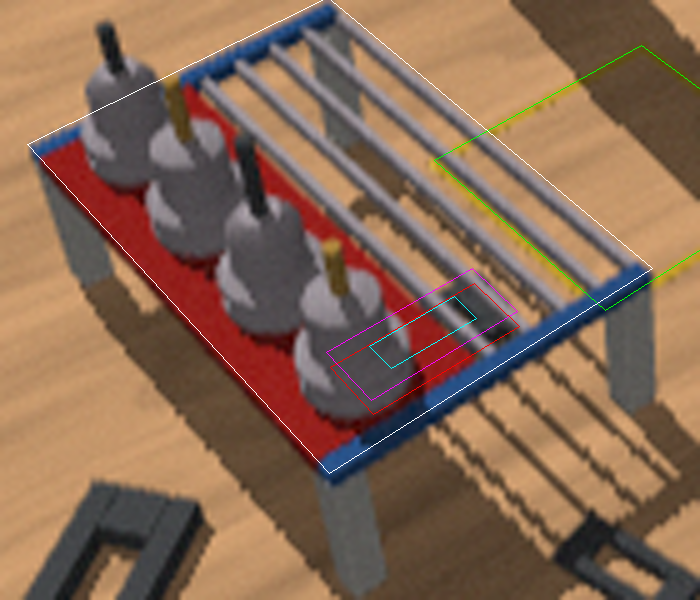

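Overlay (b) fits well in the side and wrist pictures. The clamp centre is about (570,-285) with yaw of 1-3°, and the bay centre is about (508,-91). I'll move to a staging pose in front of the stand with the toe leading.

```bash
python3 -m inch '[[[-0.04,0.001,0,0,0,-0.2,1],[-0.085,0.002,0,0,0,-0.4,1],[-0.13,0.004,0,0,0,-0.6,1],[-0.175,0.006,0,0,0,-0.8,1],[-0.22,0.007,0.01,0,0,-1.0,1],[-0.265,0.008,0.04,0,0,-1.11,1],[-0.305,0.0095,0.08,0,0,-1.11,1],[-0.342,0.0105,0.11,0,0,-1.11,1]]]'
python3 -m inch '[[[0,0,0.006,0,0,0,1],[0,0,0.006,0,0,0,1],[0,0,0.006,0,0,0,1]]]'
cat > look.py <<'E'
from h import *
import sys
t=sys.argv[1]
s=get_state();print(s["position"].round(1) if hasattr(s["position"],"round") else s["position"],R.from_rotvec(s["orientation"]).as_matrix().round(3).tolist(),np.round(s["force"],1),s["opening"],s["time_s"])
for n in ["scene","side","wrist"]:
    c=Cam(n);cv2.imwrite(f"pics/{n}_{t}.png",c.img)
    np.savez(f"pics/{n}_{t}.npz",T=c.T,rz=c.rz)
E
python3 look.py st
```

```text
time_s: 7.15
position: [557.7, 4.8, 119.5]
orientation: [-2.16, -2.279, 0.002]
force: [0.5, -0.2, -1.9]
opening: 5.1
time_s: 7.45
position: [559.3, 7.5, 115.4]
orientation: [-2.159, -2.28, -0.0]
force: [0.3, -0.0, -0.5]
opening: 5.1
[559.3   7.5 115.4] [[-0.055, 0.999, -0.001], [0.999, 0.055, 0.001], [0.001, -0.0, -1.0]] [ 0.3 -0.  -0.5] 5.071149316160669 7.45
```

View pics/side_st.png

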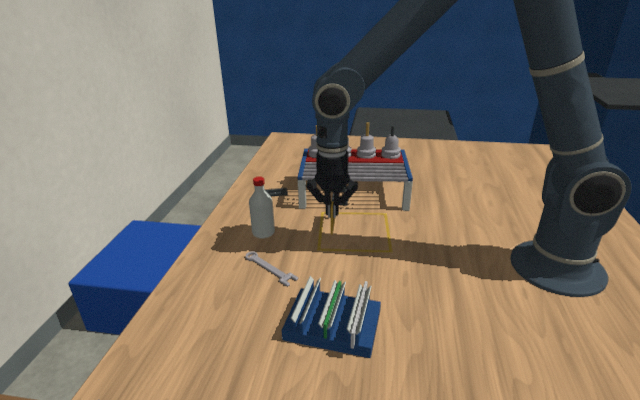

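View pics/scene_st.png

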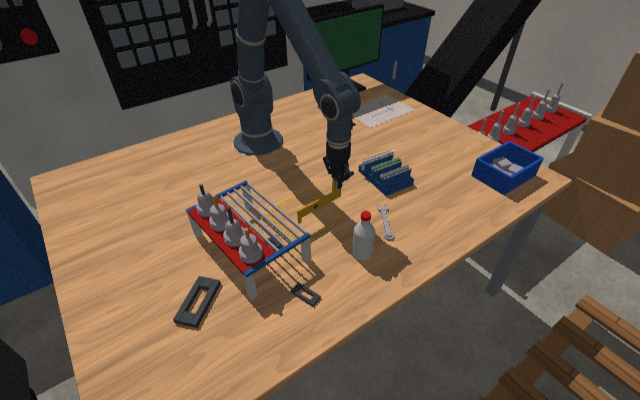

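View pics/wrist_st.png

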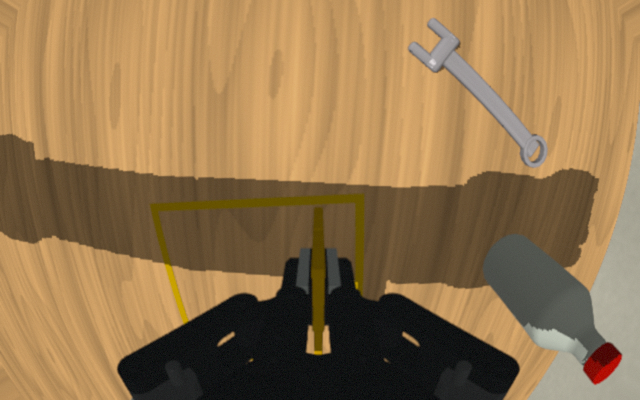

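```bash
cat > hk.py <<'E'
from h import *
s=get_state();p=np.array(s["position"]);Rm=R.from_rotvec(s["orientation"]).as_matrix();print(p.round(1),s["time_s"])
c=Cam("scene")
hsv=cv2.cvtColor(c.img,cv2.COLOR_BGR2HSV); m=(hsv[...,0]>16)&(hsv[...,0]<32)&(hsv[...,1]>170)&(hsv[...,2]>40)
P=c.cloud(m); L=(P-p)@Rm   # tool frame
k=(L[:,0]>-175)&(L[:,0]<30)&(abs(L[:,1])<15)&(L[:,2]<90)&(L[:,2]>-30)
W=P[k];L=L[k]; print(len(L),"tool min",L.min(0).round(1),"max",L.max(0).round(1))
a,b=np.polyfit(L[:,0],L[:,1],1);print("lateral y at grip, toe",round(b,1),round(a*-159+b,1))
Sh=L[(L[:,0]<-20)&(L[:,0]>-150)]
bins=np.arange(-150,-20,15);top=[Sh[(Sh[:,0]>=x)&(Sh[:,0]<x+15),2].min() for x in bins if ((Sh[:,0]>=x)&(Sh[:,0]<x+15)).any()];print("top edge z",np.round(top,1))
x,y,w,h=270,150,100,90;cv2.imwrite("pics/hkc.png",cv2.resize(c.img[y:y+h,x:x+w],None,fx=6,fy=6,interpolation=cv2.INTER_CUBIC))
print("model toe world",(p+Rm@np.array([-159,0,77])).round(1),"toe proj",c.proj(p+Rm@np.array([-159,0,77])).round(1))
E
python3 hk.py
```

```text
[559.9   7.8 116.5] 7.6
403 tool min [-165.3   -3.8  -21.7] max [13.5  6.9 74.7]
lateral y at grip, toe 2.7 2.5
top edge z [ 19.9  18.8  19.7  19.6  20.4  21.2  19.   19.7 -12.8]
model toe world [ 568.9 -150.9   39.3] toe proj [299.4 222. ]
```

View pics/hkc.png

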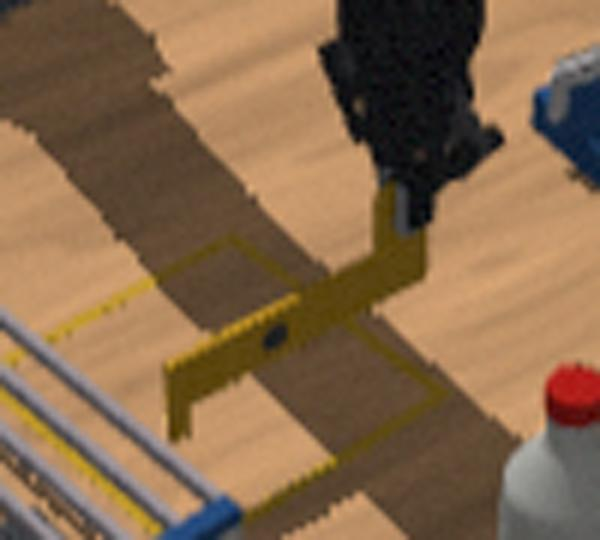

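The plate is level and the toe is where the model puts it, at scene (299,222). I'll reach in under the grating with the toe about 25 mm above the bench.

```bash
python3 -m inch '[[[0,0,0.014,0,0,0,1],[-0.025,-0.001,0.014,0,0,0,1],[-0.05,-0.003,0.014,0,0,0,1],[-0.08,-0.0045,0.014,0,0,0,1],[-0.11,-0.006,0.014,0,0,0,1],[-0.129,-0.007,0.014,0,0,0,1],[-0.129,-0.007,0.014,0,0,0,1],[-0.129,-0.007,0.014,0,0,0,1]]]'
python3 look.py in
python3 - <<'E'
import cv2
for n,(x,y,w,h),k in [("scene",(230,180,100,90),7),("side",(300,160,100,80),7)]:
    I=cv2.imread(f"pics/{n}_in.png");cv2.imwrite(f"pics/{n}_inc.png",cv2.resize(I[y:y+h,x:x+w],None,fx=k,fy=k,interpolation=cv2.INTER_CUBIC)[:600])
E
```

```text
time_s: 8.45
position: [558.9, -122.4, 101.0]
orientation: [-2.161, -2.279, -0.0]
force: [-0.1, 0.7, -1.1]
opening: 5.0
[ 558.9 -122.4  101. ] [[-0.053, 0.999, -0.001], [0.999, 0.053, 0.001], [0.001, -0.001, -1.0]] [-0.1  0.7 -1.1] 4.988468145746557 8.45
```

View pics/scene_inc.png

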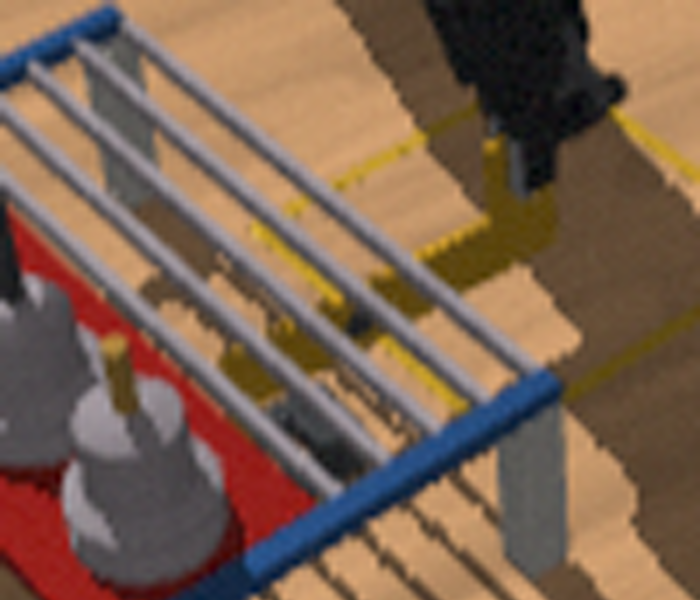

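View pics/side_inc.png

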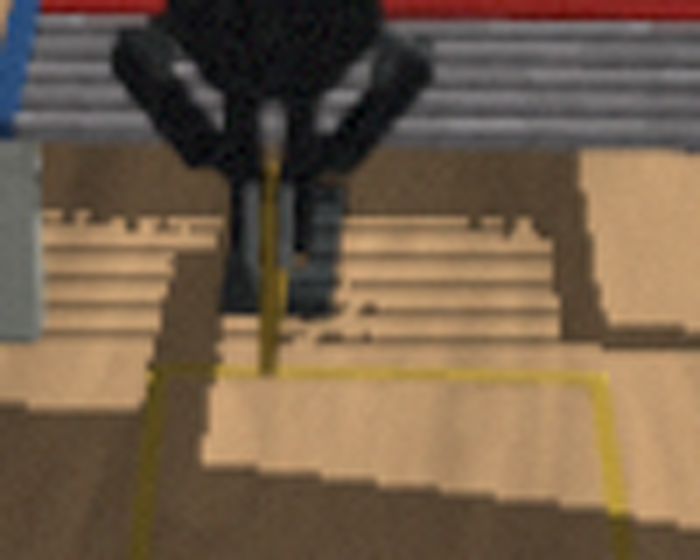

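View pics/wrist_in.png

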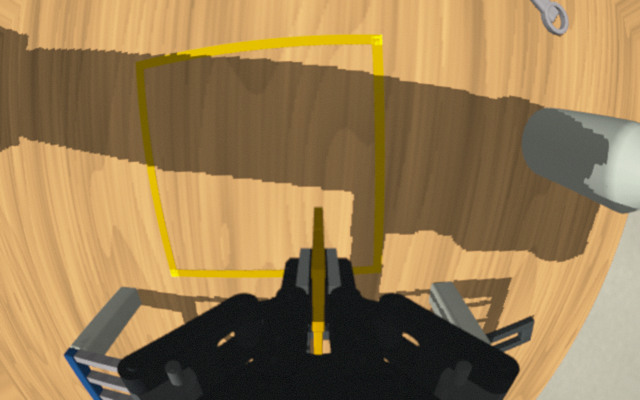

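Run:
```python
from h import *
s=get_state();p=np.array(s["position"]);Rm=R.from_rotvec(s["orientation"]).as_matrix()
c=Cam("side");I=cv2.resize(c.img[160:240,300:400],None,fx=7,fy=7,interpolation=cv2.INTER_CUBIC)
I0=cv2.resize(cv2.imread("pics/side0.png")[160:240,300:400],None,fx=7,fy=7,interpolation=cv2.INTER_CUBIC)
def box(d,col):
  for z in (0,):
    q=[]
    for x,y in [(-165,-3),(-153,-3),(-153,3),(-165,3)]:
        w=p+Rm@np.array([x,y,77]);w[2]=d;q.append((c.proj(w)-[300,160]+.5)*7)
    for J in (I,I0): cv2.polylines(J,[np.array(q).round().astype(np.int32)],True,col,1)
box(24,(0,0,255));box(14,(255,0,255));box(1,(0,255,0))
cv2.imwrite("pics/toe_a.png",I);cv2.imwrite("pics/toe_b.png",I0)
```

```text
(no output)
```

View pics/toe_b.png

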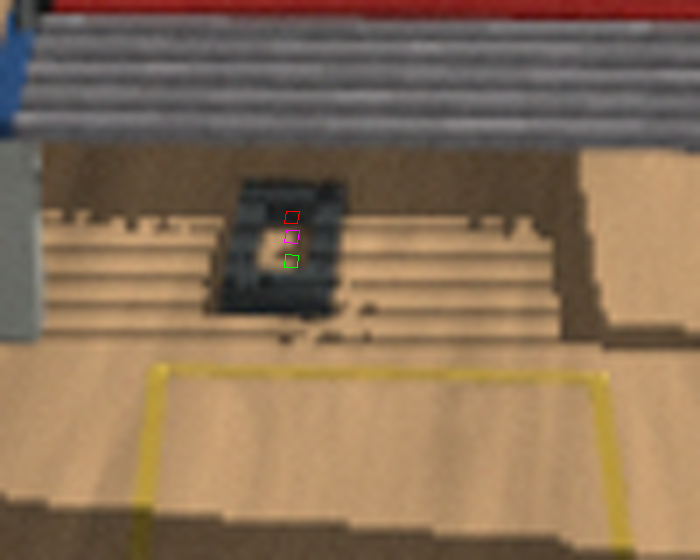

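View pics/toe_a.png

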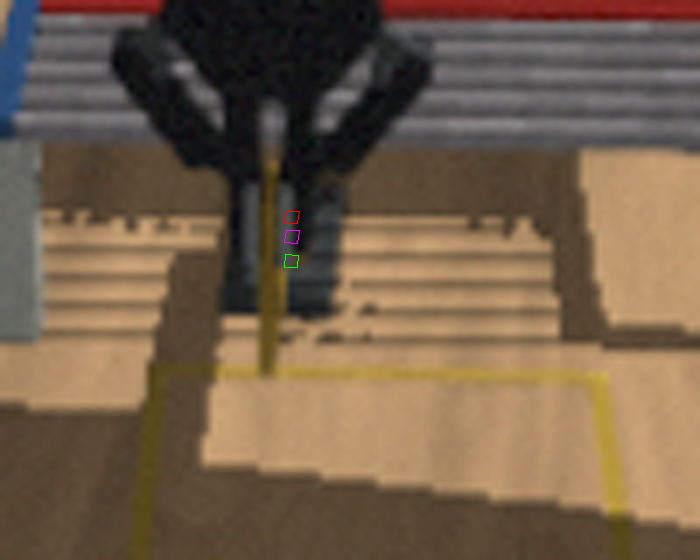

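The toe's projection at clamp-top height falls mid-slot, at crop (292,237), with the slot spanning about 265-313. I'll lower it.

```bash
python3 -m inch '[[[0,0.001,0.005,0,0,0,1],[0,0.001,0.010,0,0,0,1],[0,0.001,0.013,0,0,0,1]]]'
python3 -m inch '[[[0,0,0.003,0,0,0,1],[0,0,0.006,0,0,0,1],[0,0,0.008,0,0,0,1],[0,0,0.008,0,0,0,1]]]'
python3 hk.py
```

```text
time_s: 8.95
position: [559.8, -122.6, 87.8]
orientation: [-2.16, -2.28, 0.001]
force: [-0.4, -0.5, -1.9]
opening: 4.9
time_s: 9.35
position: [559.9, -123.0, 80.3]
orientation: [-2.162, -2.279, 0.0]
force: [0.3, -0.1, -1.1]
opening: 4.9
[ 559.9 -123.    80.3] 9.35
250 tool min [-154.6  -13.5  -24.1] max [15.2 12.  82.8]
lateral y at grip, toe 2.6 2.0
top edge z [ 19.6  20.8  20.7  16.8  32.5  19.5  19.2  19.5 -24.1]
model toe world [ 568.3 -281.8    3.2] toe proj [265.2 247.1]
```

View pics/hkc.png

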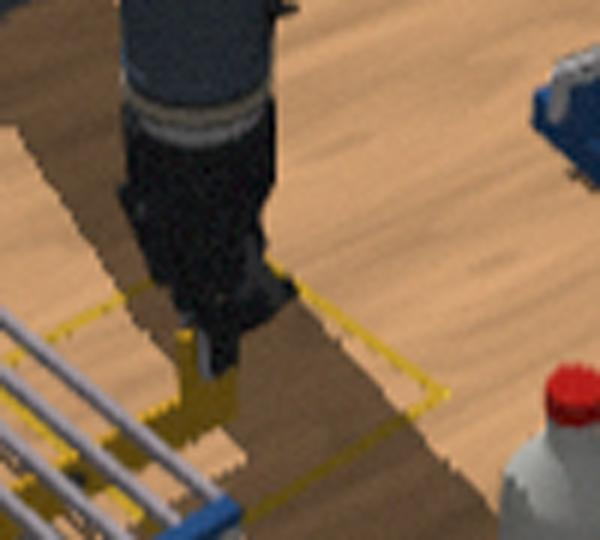

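No contact force with the toe at about 3 mm, so it is in the slot. I'll drag.

```bash
python3 -m inch '[[[0.01,0,0,0,0,0,1],[0.02,0,0,0,0,0,1],[0.03,-0.001,0,0,0,0,1],[0.042,-0.003,0,0,0,0,1],[0.056,-0.005,0,0,0,0,1],[0.072,-0.007,0,0,0,0,1],[0.088,-0.009,0,0,0,0,1],[0.1,-0.011,0,0,0,0,1]]]'
python3 look.py d1
```

```text
time_s: 10.2
position: [543.4, -21.6, 80.7]
orientation: [-2.159, -2.281, -0.001]
force: [1.3, -1.8, -2.5]
opening: 5.3
[543.4 -21.6  80.7] [[-0.055, 0.998, 0.0], [0.998, 0.055, 0.0], [0.0, 0.0, -1.0]] [ 1.3 -1.8 -2.5] 5.311020897864373 10.2
```

View pics/scene_d1.png

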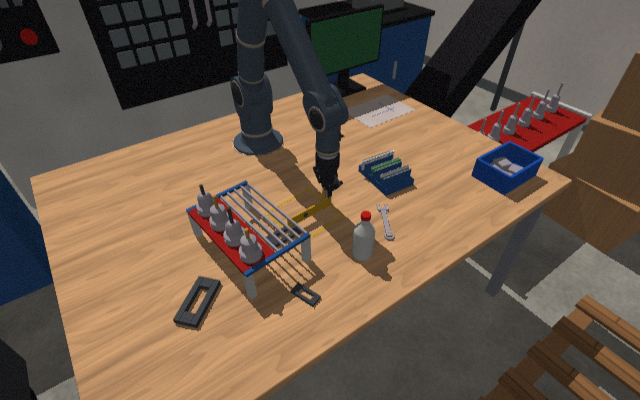

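View pics/side_d1.png

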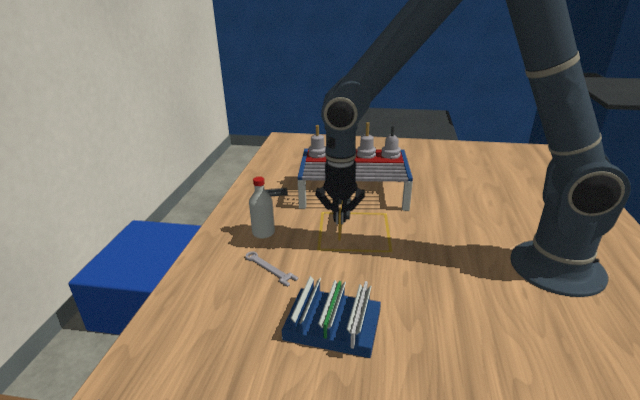

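```bash
python3 -m inch '[[[0.018,-0.002,0,0,0,0,1],[0.036,-0.004,0,0,0,0,1],[0.054,-0.006,0,0,0,0,1],[0.072,-0.008,0,0,0,0,1],[0.09,-0.01,0,0,0,0,1],[0.104,-0.012,0,0,0,0,1],[0.113,-0.013,0,0,0,0,1],[0.118,-0.014,0,0,0,0,1]]]'
python3 -m inch '[[[0,0,0,0,0,0,1],[0,0,0,0,0,0,1]]]'
python3 look.py d2;  python3 - <<'E'
import cv2
for n,(x,y,w,h),k in [("scene",(260,150,120,100),6),("side",(290,170,120,90),6)]:
    I=cv2.imread(f"pics/{n}_d2.png");cv2.imwrite(f"pics/{n}_d2c.png",cv2.resize(I[y:y+h,x:x+w],None,fx=k,fy=k,interpolation=cv2.INTER_CUBIC)[:600])
E
```

```text
time_s: 11.15
position: [523.7, 93.5, 80.7]
orientation: [2.161, 2.28, 0.0]
force: [0.9, -2.3, -2.1]
opening: 5.0
time_s: 11.35
position: [523.6, 93.4, 80.6]
orientation: [-2.162, -2.278, -0.001]
force: [0.2, -0.4, -1.9]
opening: 4.9
[523.6  93.4  80.6] [[-0.052, 0.999, 0.0], [0.999, 0.052, 0.001], [0.001, 0.0, -1.0]] [ 0.2 -0.4 -1.9] 4.929544297201402 11.35
```

View pics/scene_d2c.png

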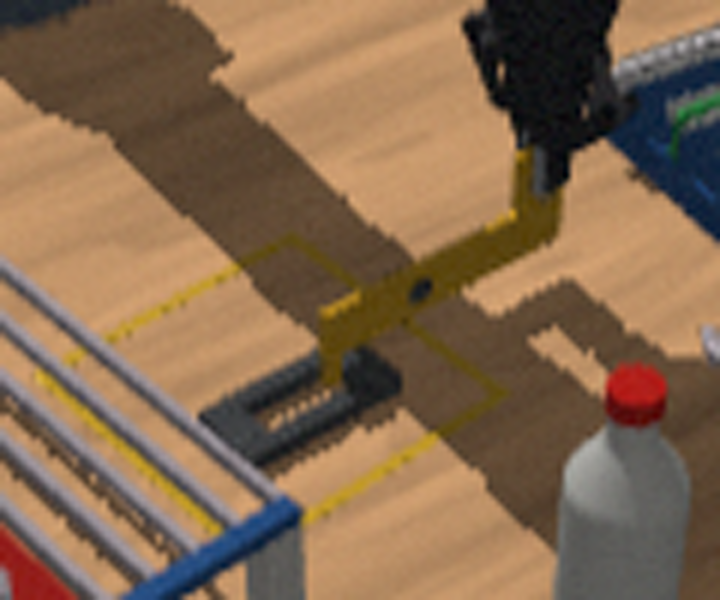

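View pics/side_d2c.png

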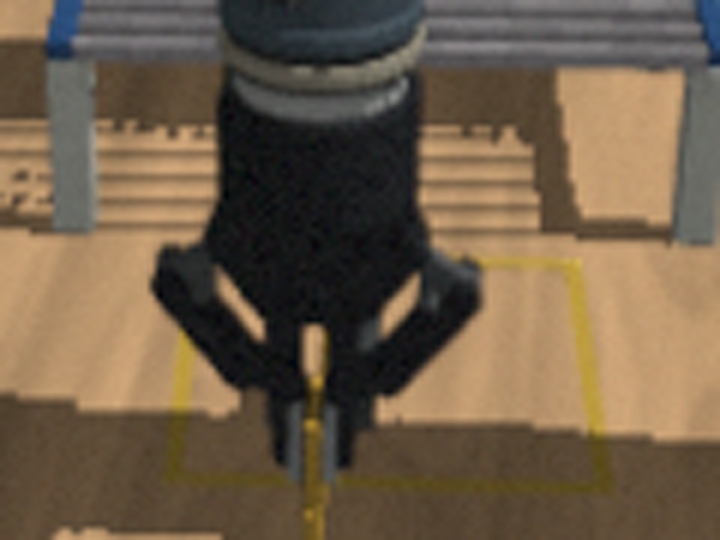

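View pics/wrist_d2.png

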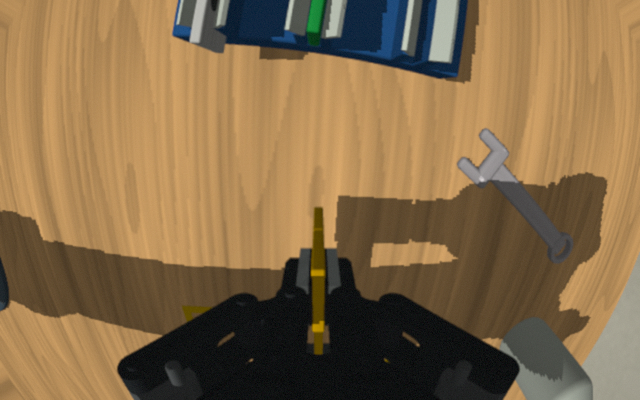

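```bash
cat > chk.py <<'E'
from h import *
c=Cam("scene")
aa=np.radians(6);bx=np.array([531-225*np.sin(aa),-316+225*np.cos(aa)])
M=np.array([[np.cos(aa),np.sin(aa)],[-np.sin(aa),np.cos(aa)]])
for r in models.masks_of("clamp","scene")[:4]:
    P=c.cloud(r["pixels"]);P=P[(P[:,2]>4)&(P[:,2]<25)]
    if len(P)<10: continue
    q=(P[:,:2]-bx)@M.T
    print(round(r["confidence"],2),np.round(r["xy"]),"bay frame min",np.percentile(q,1,axis=0).round(),"max",np.percentile(q,99,axis=0).round(),"c",P.mean(0).round())
E
python3 chk.py
python3 - <<'E'
import sys;sys.path.insert(0,'.')
from h import *
c=Cam("scene");aa=np.radians(6);bx=np.array([531-225*np.sin(aa),-316+225*np.cos(aa)])
M=np.array([[np.cos(aa),np.sin(aa)],[-np.sin(aa),np.cos(aa)]])
for u,v,z in [(201,418,14),(250,446,14),(403,372,14),(345,340,14),(255,464,0),(40,375,0),(495,393,0),(290,235,0)]:
    w=c.atz((u/6+260,v/6+150),z);print((u,v),w.round(),((w[:2]-bx)@M.T).round())
E
```

```text
0.9 [196. 297.] bay frame min [  23. -522.] max [ 146. -380.] c [ 642. -534.   17.]
0.81 [305. 295.] bay frame min [ 224. -237.] max [ 301. -191.] c [ 792. -278.   10.]
(201, 418) [ 526. -148.   14.] [ 12. -57.]
(250, 446) [ 560. -138.   14.] [ 48. -51.]
(403, 372) [562. -33.  14.] [60. 53.]
(345, 340) [520. -45.  14.] [17. 46.]
(255, 464) [ 562. -136.    0.] [ 49. -49.]
(40, 375) [ 428. -197.    0.] [-90. -96.]
(495, 393) [595.   8.   0.] [98. 90.]
(290, 235) [407.  -8.   0.] [-91.  94.]
```

The clamp lies inside the outline: from the corners, bay-frame x is 12..60 and y is -57..53, against limits of ±95. I'll relieve contact, lift the hook out and carry it back over the rack.

```bash
python3 -m inch '[[[-0.004,0,0,0,0,0,1],[-0.004,0,-0.01,0,0,0,1],[-0.004,0,-0.03,0,0,0,1],[-0.004,0,-0.06,0,0,0,1],[-0.004,0,-0.1,0,0,0,1],[-0.004,0,-0.145,0,0,0,1],[-0.004,0,-0.145,0,0,0,1]]]'
python3 -m inch '[[[0.035,0.01,0,0,0,0.2,1],[0.07,0.02,0,0,0,0.4,1],[0.105,0.03,0,0,0,0.6,1],[0.14,0.041,0,0,0,0.8,1],[0.175,0.052,0,0,0,1.0,1],[0.21,0.063,0,0,0,1.12,1],[0.24,0.07,0,0,0,1.12,1],[0.2485,0.073,0,0,0,1.12,1]]]'
python3 -m inch '[[[0,0,0,0,0,0,1],[0,0,0,0,0,0,1],[0,0,0,0,0,0,1]]]'
python3 hk.py; python3 look.py r1
```

```text
time_s: 12.35
position: [527.7, 90.1, 232.8]
orientation: [2.157, 2.273, 0.018]
force: [1.1, -0.0, -0.9]
opening: 5.0
time_s: 13.15
position: [582.2, 346.1, 225.2]
orientation: [-2.326, -2.108, -0.001]
force: [0.2, 0.6, -0.6]
opening: 5.1
time_s: 13.45
position: [583.9, 339.1, 225.7]
orientation: [2.335, 2.1, -0.001]
force: [0.5, 0.2, -1.6]
opening: 5.0
[583.9 339.1 225.7] 13.45
388 tool min [-166.7   -2.   -21.2] max [14.3  8.  75.6]
lateral y at grip, toe 2.6 2.9
top edge z [ 19.3  20.4  20.1  19.1  20.1  18.7  20.6  19.3 -21.2]
model toe world [567.1 180.9 148.9] toe proj [378.6 159.3]
[583.9 339.3 225.8] [[0.106, 0.994, 0.0], [0.994, -0.106, -0.001], [-0.001, 0.0, -1.0]] [ 0.3  0.4 -1.6] 5.021882866601551 13.5
```

View pics/scene_r1.png

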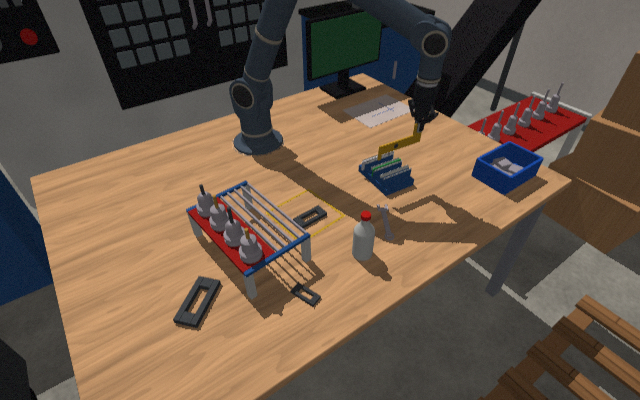

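View pics/wrist_r1.png

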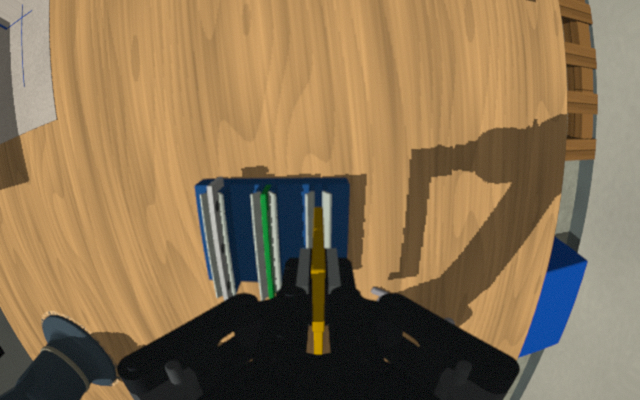

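The scene shows the clamp at (310,216) inside the outline and the hook above its slot. I'll make small corrections and lower to just above the slot mouth.

```bash
python3 -m inch '[[[0.002,-0.0006,0.03,0,0,-0.02,1],[0.002,-0.0006,0.06,0,0,-0.02,1],[0.002,-0.0006,0.085,0,0,-0.02,1],[0.002,-0.0006,0.092,0,0,-0.02,1],[0.002,-0.0006,0.092,0,0,-0.02,1],[0.002,-0.0006,0.092,0,0,-0.02,1]]]'
python3 look.py r2
python3 - <<'E'
import sys;sys.path.insert(0,'.')
import cv2
for n,(x,y,w,h),k in [("scene",(345,120,100,85),7),("side",(270,240,120,110),5)]:
    I=cv2.imread(f"pics/{n}_r2.png");cv2.imwrite(f"pics/{n}_r2c.png",cv2.resize(I[y:y+h,x:x+w],None,fx=k,fy=k,interpolation=cv2.INTER_CUBIC)[:600])
E
```

```text
time_s: 14.25
position: [584.0, 343.9, 135.1]
orientation: [2.33, 2.107, 0.004]
force: [-0.7, -0.4, -1.9]
opening: 5.1
[584.  343.9 135.1] [[0.101, 0.995, 0.002], [0.995, -0.101, 0.001], [0.002, 0.002, -1.0]] [-0.7 -0.4 -1.9] 5.069783197696826 14.25
```

View pics/side_r2c.png

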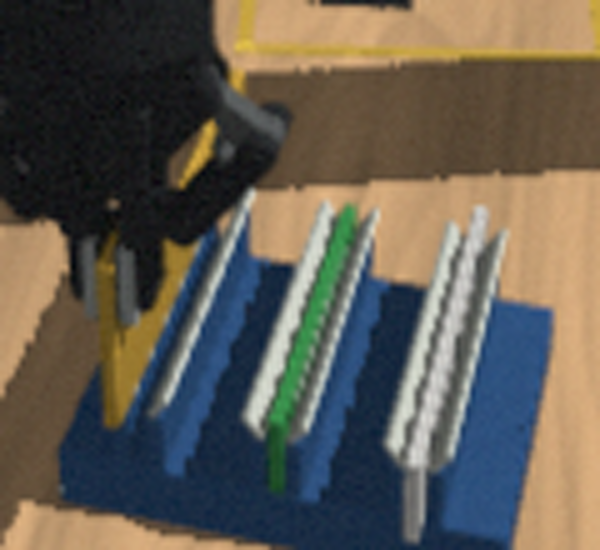

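View pics/scene_r2c.png

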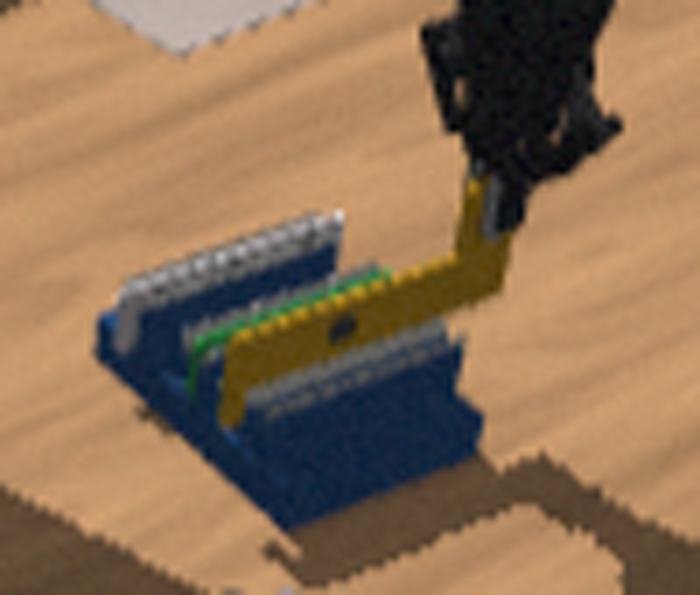

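```bash
python3 -m inch '[[[0,0,0.0,0,0,0,1],[0,0,0,0,0,0,1]]]'; python3 hk.py
```

```text
time_s: 14.6
position: [583.3, 343.6, 134.3]
orientation: [2.33, 2.107, 0.002]
force: [0.1, -0.5, -1.6]
opening: 5.1
[583.3 343.6 134.3] 14.6
342 tool min [-167.9   -5.8  -22.4] max [13.   8.7 75.5]
lateral y at grip, toe 2.6 2.8
top edge z [ 18.4  18.4  20.9  20.5  18.1  21.1  21.1  19.6 -17.2]
model toe world [567.5 185.5  57.2] toe proj [377.1 179.8]
```

```bash
python3 -m inch '[[[-0.002,0,0.006,0,0,0,1],[-0.002,0,0.012,0,0,0,1],[-0.002,0,0.016,0,0,0,1],[-0.002,0,0.02,0,0,0,1],[-0.002,0,0.02,0,0,0,1]]]'
```

```text
time_s: 15.15
position: [582.8, 341.2, 112.8]
orientation: [2.33, 2.107, -0.001]
force: [0.3, -0.4, -2.0]
opening: 5.1
```

```bash
python3 -m inch '[[[0,0,0.005,0,0,0,1],[0,0,0.01,0,0,0,1],[0,0,0.013,0,0,0,1],[0,0,0.013,0,0,0,1]]]'
```

```text
time_s: 15.55
position: [582.9, 341.2, 100.0]
orientation: [2.33, 2.107, -0.001]
force: [1.0, -0.2, -1.2]
opening: 5.0
```

```bash
python3 -m inch '[[[0,0,0.005,0,0,0,1],[0,0,0.009,0,0,0,1],[0,0,0.012,0,0,0,1],[0,0,0.013,0,0,0,1],[0,0,0.013,0,0,0,1]]]'
```

```text
time_s: 16.05
position: [582.9, 341.4, 87.4]
orientation: [2.33, 2.107, -0.0]
force: [1.1, -0.9, -1.4]
opening: 5.4
```

```bash
python3 -m inch '[[[0,0,0.001,0,0,0,1],[0,0,0.001,0,0,0,1]]]'; python3 -m inch '[[[0,0,0.001,0,0,0,1],[0,0,0.001,0,0,0,1]]]'
```

```text
time_s: 16.25
position: [583.0, 341.5, 87.2]
orientation: [2.33, 2.107, 0.0]
force: [-0.7, -0.1, 1.6]
opening: 5.0
time_s: 16.45
position: [583.1, 341.6, 87.1]
orientation: [2.33, 2.107, 0.001]
force: [-1.4, -0.5, 7.3]
opening: 5.1
```

The plate is seated: the force has turned to +7 N upward at the original height. I'll release and retreat.

```bash
python3 -m inch '[[[0,0,0,0,0,0,0.5],[0,0,0,0,0,0,0],[0,0,0,0,0,0,0],[0,0,0,0,0,0,0],[0,0,0,0,0,0,0],[0,0,0,0,0,0,0]]]'
python3 -m inch '[[[0,0,-0.02,0,0,0,0],[0,0,-0.06,0,0,0,0],[0,0,-0.1,0,0,0,0],[0,0,-0.14,0,0,0,0],[0,0,-0.18,0,0,0,0],[-0.04,0,-0.2,0,0,0,0],[-0.08,0,-0.2,0,0,0,0],[-0.08,0,-0.2,0,0,0,0]]]'
python3 look.py f;python3 - <<'E'
import sys;sys.path.insert(0,'.')
from h import *
for n,(x,y,w,h),k in [("scene",(240,150,190,120),4),("side",(240,170,180,190),3.1)]:
    I=cv2.imread(f"pics/{n}_f.png");cv2.imwrite(f"pics/{n}_fc.png",cv2.resize(I[y:y+h,x:x+w],None,fx=k,fy=k,interpolation=cv2.INTER_CUBIC)[:600])
for n in ["side","scene","wrist"]:
    c=Cam(n)
    hsv=cv2.cvtColor(c.img,cv2.COLOR_BGR2HSV); m=(hsv[...,0]>18)&(hsv[...,0]<30)&(hsv[...,1]>170)&(hsv[...,2]>50)
    P=c.cloud(m);P=P[(P[:,2]>8)&(P[:,2]<118)&(abs(P[:,0]-576)<30)&(P[:,1]>150)&(P[:,1]<380)]
    if len(P)<20: print(n,len(P)); continue
    a,b=np.polyfit(P[:,1],P[:,0],1);print(n,len(P),round(a,3),round(a*262+b,1),np.percentile(P,[0,2,98,100],axis=0).round(1).tolist())
E
```

```text
time_s: 17.05
position: [582.9, 341.4, 85.5]
orientation: [-2.33, -2.107, 0.0]
force: [0.1, -0.3, -0.5]
opening: 84.9
time_s: 17.85
position: [576.4, 254.7, 287.0]
orientation: [2.336, 2.094, -0.001]
force: [0.4, -0.8, -0.0]
opening: 85.4
[576.4 254.7 287. ] [[0.109, 0.994, 0.003], [0.994, -0.109, -0.004], [-0.003, 0.003, -1.0]] [ 0.4 -0.8 -0. ] 85.43495931920492 17.85
side 341 0.097 573.0 [[564.2, 186.5, 34.0], [565.4, 193.5, 38.3], [585.5, 358.2, 108.3], [586.3, 359.3, 110.4]]
scene 194 0.098 577.6 [[565.5, 175.6, 14.9], [567.0, 177.0, 21.9], [588.1, 354.0, 107.4], [590.3, 356.9, 108.9]]
wrist 740 0.1 575.6 [[565.0, 178.5, 63.8], [566.5, 182.8, 64.8], [585.9, 352.8, 109.3], [587.5, 355.2, 110.1]]
```

View pics/scene_fc.png

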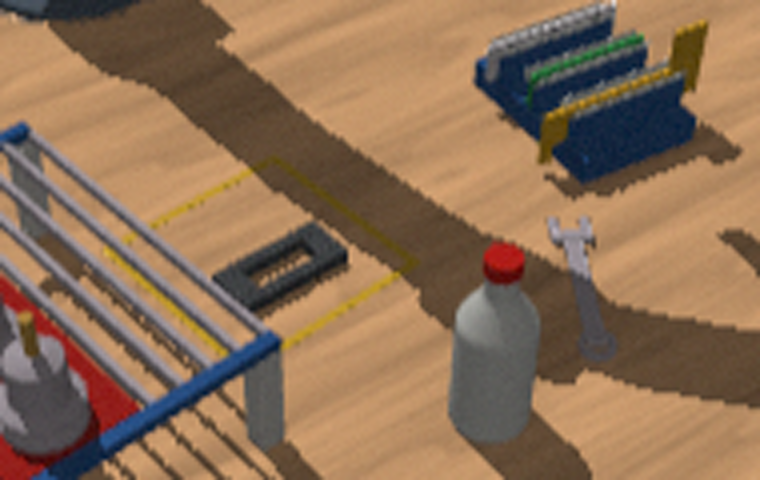

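View pics/side_fc.png

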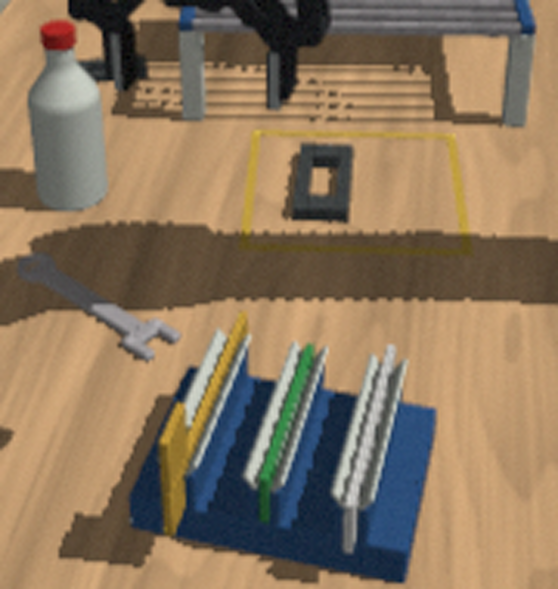

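View pics/wrist_f.png

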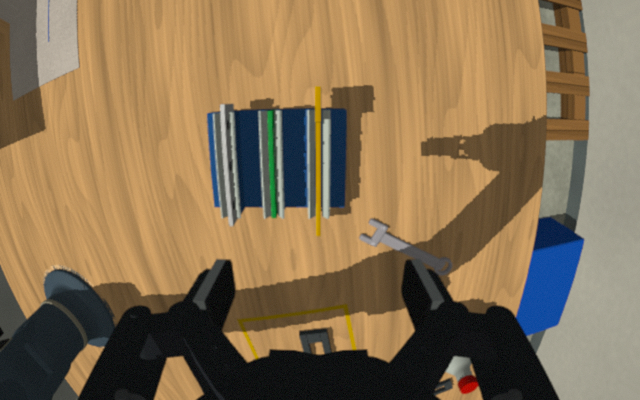

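The clamp is well inside the outline at side crop (322,182). The hook is fully seated with its top at 109 mm and its pose as before, and the bystanders look untouched. I'll hand it in.

```bash
python3 -m inch '[[[0,0,0,0,0,0,0],[0,0,0,0,0,0,0],[0,0,0,0,0,0,0]]]'; python3 -c "
from rig import manip; print(manip.sign_off())"
```

```text
time_s: 18.45
position: [574.8, 262.3, 285.4]
orientation: [-2.329, -2.108, 0.0]
force: [0.1, 0.6, -0.5]
opening: 85.3
the job is handed in; nothing more can be done
None
```

The job is done and handed in at about 18.5 s, against the 54 s limit. I gripped the hook plate by its tab and lifted it out of its slot. I lowered its toe into the middle-sized clamp's slot under the grating and dragged the clamp into the yellow outline. The plate then went back into its own slot, toe pointing toward the stand as before.

- **Clamp:** measured while the hook was still in it, it spanned x 12 to 60 mm and y -57 to 53 mm about the outline's centre, against limits of ±95 mm. The pictures after the hook was lifted out show it still well inside.
- **Hook plate:** it is seated at its original height and matches its first measured pose to within about 1 mm and 0.5°.
- **Contact:** reported wrist forces stayed under 8 N. Only the hook plate's toe was used on the clamp.
- **Other things:** by eye in the final pictures, the other two plates, the wrench and the bottle look unmoved.
- **Checks that failed or disagreed:** the network's mask search missed the clamp while it was in the outline and found only the two look-alikes, so I measured its corners by hand. Just after faster moves the measured tool position was up to about 7 mm off the commanded one, so I checked it again before lowering.

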